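# Clip the yellow saw cover into the rack

## Robot

A 7-joint arm with a two-finger parallel gripper is mounted at the origin on the work surface. World frame = base frame: x ahead of the robot, y to its left, z up, the work surface at z = 0. Lengths are in m, angles in rad, forces in N, time in s.
With the tool pointing down it reaches from about 0.4 to 0.85 m from the base axis. Payload 10.4 kg.
Tool frame: the origin (TCP) lies at the very end of the fingers, on their centre line; the grasp point (between the pads) lies 19 mm behind it (manip.grip_point_offset is the distance from the TCP to the grasp point, in m); z points along the fingers, y is the line along which they close (so a half turn about z gives the same grasp; the last joint's range is limited). The gripper opens to 85 mm and grips with 20 to 120 N. Pads are 22 mm wide; open, the fingers measure 114 mm over their backs; the gripper's body (76 mm by 85 mm) begins 54 mm behind the grasp point. The pads swing forward as they close: fully open they stand 13 mm farther back than shut.
Start: joints at [-1.231, 0.332, -0.065, 1.46, 0.022, 1.35, -0.088], TCP at [0.222, 0.584, 0.231] pointing down, gripper open.
Joint ranges: [-2.6, 2.6], [-0.5, 2.12], [-1.47, 1.34], [0.16, 2.42], [-1.27, 4.41], [0.06, 2.06], [-2.6, 2.6]. Speed limits (rad/s): [2.22, 2.22, 2.79, 2.79, 3.14, 3.14, 3.14].

## Interface

Orientations are given as a unit quaternion [x, y, z, w].
In Python, from workcell import manip gives the robot as it stands. The module is installed in compiled form; this text tells all that it offers.
- The arm moves only by the shell command python3 -m inch 'ROWS' [OPENING] [FORCE]. ROWS is JSON, a list of rows, each a list of 2 entries, a list of its own where there are three numbers: the shift along the tool's x, y, z each as a share of 0.08 m, from -1 to 1, then the turn, a rotation vector about the tool's x, y, z each as a share of 45 degrees, from -1 to 1. A call has exactly 10 rows; each row is the pose to reach, as a shift and turn from the pose commanded when the call began, along the tool's axes at that moment; what a row does not reach only later rows make up. A row lasts 1/10 s, in which the tool goes at most 50 mm and 8.59 degrees, less where a joint would pass 70% of its speed; a pose out of reach is approached as far as the arm can. A call with a number of a shift or a turn outside -1 to 1 is refused whole. A call with a gripper value outside its range is refused whole. OPENING is the opening, from 0 (shut) to 1 (fully open), set as the call begins (- or left out, the last holds). The fingers move at their own pace and stop on an object; FORCE is the grip in N (left out, the last holds). Time passes only in rows, so rows that repeat a pose let the fingers close, or fill a call up. It gives the time, the measured TCP pose, the force, the opening and the grip force at its end, in the units of the state.
- manip.get_obs(): the state, without advancing time (a new reading comes with each control period).
- manip.camera(name): name is "scene" or "top" or "wrist"; returns the picture (480x640x3 uint8, red, green, blue); there is no depth.
- manip.camera_params(name): a dict with "fov_y" (degrees; the focal length in pixels is half the picture's height over the tangent of half this angle, whatever the lens; pixels are square), "cx", "cy" (the principal point, pixels), "camera_from_world" (4x4, takes a point from world to camera coordinates); the wrist camera has in their place "T_tool_cam" (4x4, takes a point from camera to tool coordinates, whose origin is the TCP and whose axes are the flange's). Camera axes: x right, y up, looking along -z (the intrinsics and any distortion apply to the point x, -y, -z); pixel columns grow to the right and rows downward; lengths in m; the calibration is good to about 2 mm. A picture is of the moment at which its call begins: read the wrist's pose just before it. camera_params takes no time and is no camera call.
- manip.hand_in(): hands the job in; it is judged then, once.
The state is a dict: "clock": time; "joint_pos": joint angles; "joint_velocities": joint speeds; "tau": joint torques, N m; "position": TCP position; "ee_rot": TCP orientation; "ft_force": force on the tool from outside, world axes, zero at the start; "torque": the same for the moment, N m; "grip_width": opening from 0.0 (shut) to 1.0 (fully open); "grasp_force": force on a finger pad.
Only numpy, scipy, OpenCV 4.12 (cv2) and the standard library are available. Lean on these libraries where they do the work, as an engineer would, in place of code of your own. Each camera call takes 0.05 s, during which the arm holds its last target. There are 200 camera calls.

## Task

Pick the yellow machine cover out of its wooden stand and push it down into the one empty spring clip of the rack, until it stands upright, fully home on the clip's floor and centred in the clip. Then let go of it. Leave the green and the red cover standing where they are.

Things in the scene. Friction and masses are not known exactly. Their poses are not given: they have to be found in the camera images.
- cover_yellow: Yellow flat panel with black vent slits, 12 mm thick (x), 90 wide (y), 120 tall (z, up), about 150 g. Origin: centre of its lower edge. Stands loose, 22 mm deep in the 15 mm groove of a dark wooden stand (80 x 110 x 30 mm). Three such stands in a row, nearer the robot than the rack, hold one loose cover each, in any order. Grip the upper edge across the thickness, from above.
- slot (a point): Floor centre of the rack's only empty clip, 26 mm above the table; x across the slot (thickness of a racked cover), y along it, z up. Steel jaws 70 mm long, 9 mm apart up to 26 mm above the floor, flare to 33 mm apart at 54 mm; each yields up to 14 mm in x (4.5 N + 150 N/m). Pushing a cover home takes 5 to 15 N. The next clips, 130 mm off along y, hold fixed grey and blue covers.
- cover_green: Bystander: a green cover of the same shape, size and origin, loose in another stand. To be left alone.
- cover_red: Bystander: a red cover of the same shape, size and origin, loose in another stand. To be left alone.
Things that resemble listed ones, but are neither listed nor needed, are in the scene too. Several things have the shape of the cover_yellow; the one meant has the colours described above.

How it is judged:
By the outcome, as a careful person would: the job done as asked, in the order asked, and still so for the second after the job is handed in, with the robot touching nothing.
It also fails if it takes over 40 s, if anything falls off the work surface, if the arm or the gripper's body presses on something with over 40 N, if the wrist force passes 120 N, or if a joint passes its speed limit or range.

## Working session

There is one attempt and no reset: what is moved stays moved. The work goes in short steps, Python scripts to look and compute and a shell command to move; the robot and the scene stay as the last step left them, time stands still between calls to the robot, and variables do not carry over. Pictures are saved under pics/ and viewed, at most 10 in all, crops included, and the job is handed in when it is done.

```bash
mkdir -p pics; python3 - <<'E'
from workcell import manip
import cv2,numpy as np
a=manip.camera("scene");b=manip.camera("top")
for n,i in(("scene",a),("top",b)): cv2.imwrite(f"pics/{n}0.png",i[:,:,::-1])
np.set_printoptions(precision=4,suppress=True)
for n in("scene","top","wrist"): print(n,manip.camera_params(n))
print(manip.get_obs(),manip.grip_point_offset)
E
```

```text
scene {'fov_y': 53.464266353074734, 'cx': 320.36414004852253, 'cy': 235.68583917967274, 'camera_from_world': array([[ 0.6782,  0.7347,  0.0158, -0.3832],
       [-0.547 ,  0.4904,  0.6784,  0.1644],
       [ 0.4907, -0.4687,  0.7345, -1.1986],
       [ 0.    ,  0.    ,  0.    ,  1.    ]])}
top {'fov_y': 55.38855500259366, 'cx': 314.1094780471403, 'cy': 239.94289001354684, 'camera_from_world': array([[ 0.0257, -0.9997, -0.0053,  0.0943],
       [ 0.9802,  0.0242,  0.1964, -0.4943],
       [-0.1962, -0.0103,  0.9805, -0.8461],
       [ 0.    ,  0.    ,  0.    ,  1.    ]])}
wrist {'fov_y': 65.78322755472946, 'cx': 321.6479287978093, 'cy': 237.44032883632747, 'T_tool_cam': array([[-0.0012,  0.9627,  0.2707,  0.0666],
       [ 1.    ,  0.0011,  0.0003,  0.0006],
       [-0.0001,  0.2707, -0.9627, -0.1426],
       [ 0.    ,  0.    ,  0.    ,  1.    ]])}
{'clock': 0.1, 'joint_pos': array([-1.2306,  0.3328, -0.0647,  1.4608,  0.0216,  1.3499, -0.0885]), 'joint_velocities': array([ 0.0002, -0.002 ,  0.    , -0.0004,  0.    ,  0.    , -0.0002]), 'tau': array([  0.0016, -62.6743,   0.0491, -39.2431,   0.0163,   0.0068,
        -0.0001]), 'position': array([0.2217, 0.584 , 0.2306]), 'ee_rot': array([ 0.1804,  0.9836, -0.0006, -0.0001]), 'ft_force': array([ 0.153 , -0.4118, -0.2919]), 'torque': array([-0.0213, -0.0173, -0.0136]), 'grasp_force': 0.0, 'grip_width': 0.9984494498735955} 0.0187
```

View pics/scene0.png

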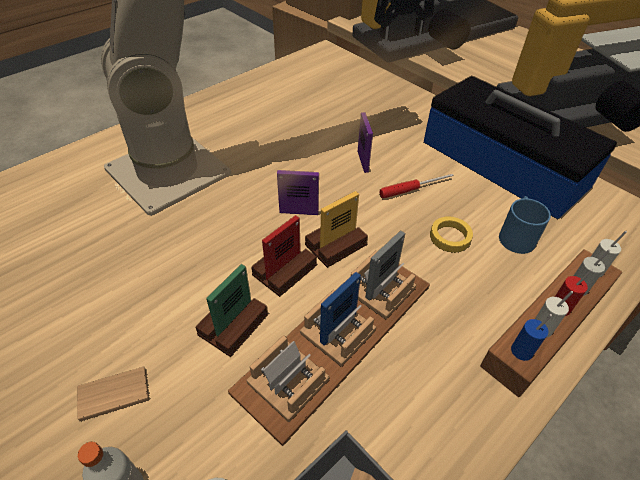

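View pics/top0.png

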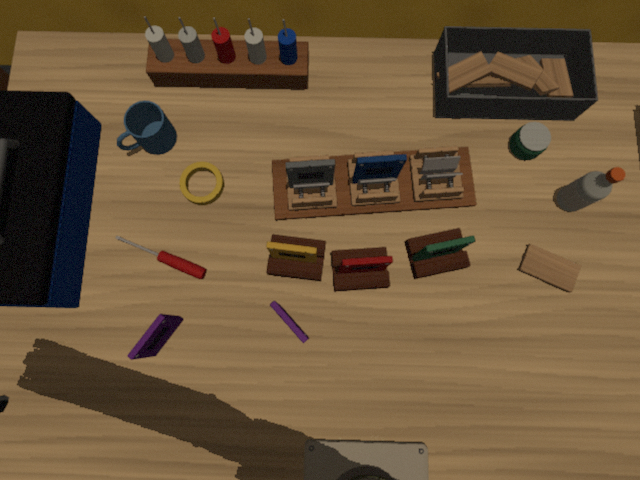

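The scene view shows the yellow cover in its stand at (340,218), red (282,245), green (230,300), and the empty clip at (285,368). In the top view, yellow is at (292,250) and the empty clip at (440,175). Other candidates are the yellow ring (201,183 top), the purple panels and the fixed grey and blue covers. Only the slitted yellow panel in a stand fits. I'll confirm it in an enlarged crop.

```bash
cat > h.py <<'E'
from workcell import manip
import numpy as np,cv2
from scipy.spatial.transform import Rotation as R
np.set_printoptions(precision=4,suppress=True)
def cam(n,obs=None):
    p=manip.camera_params(n);f=240/np.tan(np.radians(p['fov_y']/2))
    if n=='wrist':
        T=np.eye(4);T[:3,:3]=R.from_quat(obs['ee_rot']).as_matrix();T[:3,3]=obs['position'];W=T@p['T_tool_cam']
    else: W=np.linalg.inv(p['camera_from_world'])
    return W,f,p['cx'],p['cy']
def ray(c,uv):
    W,f,cx,cy=c;d=W[:3,:3]@np.array([(uv[0]-cx)/f,-(uv[1]-cy)/f,-1]);return W[:3,3],d/np.linalg.norm(d)
def plane(c,uv,z):
    o,d=ray(c,uv);return o+d*(z-o[2])/d[2]
def tri(rs):
    A=0;b=0
    for o,d in rs: P=np.eye(3)-np.outer(d,d);A=A+P;b=b+P@o
    x=np.linalg.solve(A,b);return x,[np.linalg.norm(np.cross(x-o,d)) for o,d in rs]
def proj(c,X):
    W,f,cx,cy=c;q=np.linalg.inv(W)@np.r_[X,1];return np.array([cx+f*q[0]/-q[2],cy-f*q[1]/-q[2]])
E
python3 - <<'E'
from h import *
def crop(n,x,y,w,h,k): return cv2.resize(cv2.imread(f"pics/{n}0.png")[y:y+h,x:x+w],(w*k,h*k),interpolation=cv2.INTER_CUBIC)
A=np.hstack([crop("scene",295,180,80,60,5),crop("top",255,220,80,60,5)])
B=np.hstack([crop("scene",240,335,80,60,5),crop("top",400,140,80,60,5)])
cv2.imwrite("pics/crops.png",np.vstack([A,B]))
for n,(x,y,w,h) in(("scene",(300,180,80,80)),("top",(255,225,80,60))):
    im=cv2.imread(f"pics/{n}0.png");m=cv2.inRange(cv2.cvtColor(im,cv2.COLOR_BGR2HSV),(18,120,60),(32,255,255));z=m*0;z[y:y+h,x:x+w]=m[y:y+h,x:x+w]
    c=max(cv2.findContours(z,0,2)[0],key=cv2.contourArea);print(n,cv2.contourArea(c),cv2.approxPolyDP(c,2,True)[:,0].tolist())
E
```

```text
scene 1357.5 [[356, 191], [321, 208], [320, 247], [354, 228], [358, 202]]
top 673.0 [[266, 241], [266, 247], [274, 257], [315, 261], [315, 247]]
```

View pics/crops.png

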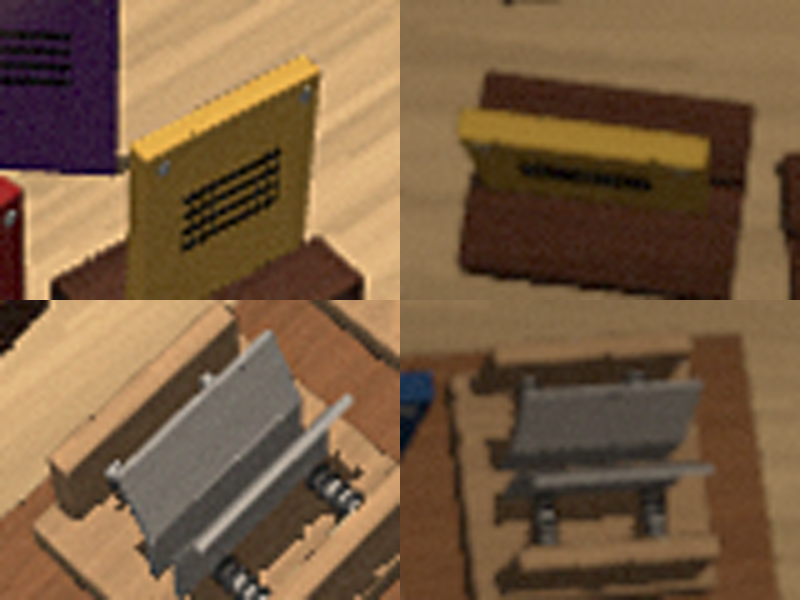

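The crop confirms the yellow slitted panel and the empty, flared clip. I read the top-face corners and the flare-lip corners off it for triangulation.

```bash
python3 - <<'E'
from h import *
S=cam("scene");T=cam("top")
s=lambda x,y,ox,oy:((x+.5)/5-.5+ox,(y+.5)/5-.5+oy)
P={}
for n,a,b in [("y+y-x",(302,57),(61,135)),("y+y+x",(319,69),(61,109)),("y-y+x",(150,163),(309,138)),("y-y-x",(132,150),(307,158))]:
    P[n]=tri([ray(S,s(*a,295,180)),ray(T,s(*b,255,220))]);print(n,*P[n])
Y=[P[k][0] for k in P]
print("mean",np.mean(Y,0),"yaw of y-axis",np.degrees(np.arctan2(*(-(Y[0]+Y[1]-Y[2]-Y[3]))[:2][[0,1]]*[1,-1])) if 0 else (Y[0]+Y[1]-Y[2]-Y[3])/2)
Q=[]
for n,a,b in [("-x-y",(112,172),(312,166)),("-x+y",(268,35),(132,175)),("+x-y",(200,248),(303,84)),("+x+y",(348,98),(125,90))]:
    x=tri([ray(S,s(*a,240,335)),ray(T,s(*b,400,140))]);print(n,*x);Q.append(x[0])
print("mean",np.mean(Q,0),"ydir",(Q[1]+Q[3]-Q[0]-Q[2])/2)
E
```

```text
y+y-x [0.4616 0.1893 0.127 ] [np.float64(0.0006500277607008478), np.float64(0.0006500277607008961)]
y+y+x [0.4711 0.1897 0.1266] [np.float64(0.0007585148586669976), np.float64(0.0007585148586669425)]
y-y+x [0.4637 0.1017 0.1253] [np.float64(0.0002772700773946002), np.float64(0.00027727007739462286)]
y-y-x [0.4554 0.1013 0.1268] [np.float64(0.0008789378135023127), np.float64(0.0008789378135023024)]
mean [0.4629 0.1455 0.1264] yaw of y-axis [0.0068 0.088  0.0008]
-x-y [ 0.6241 -0.1786  0.0815] [np.float64(0.0018893093896419687), np.float64(0.0018893093896420379)]
-x+y [ 0.6193 -0.1096  0.0793] [np.float64(0.002303535630773684), np.float64(0.0023035356307735924)]
+x-y [ 0.66   -0.1753  0.0791] [np.float64(0.00029753546206444674), np.float64(0.0002975354620645266)]
+x+y [ 0.6541 -0.1066  0.0807] [np.float64(0.0014346000683349868), np.float64(0.0014346000683348775)]
mean [ 0.6394 -0.1425  0.0801] ydir [-0.0054  0.0689 -0.0003]
```

Both measurements match the text. The cover top is at z≈0.127 (expected 0.128) with a 0.088 width (expected 0.090), and the clip lips are at z≈0.080 (expected 0.080) with a 0.069 length (expected 0.070). I'm setting out.

```bash
python3 -m inch '[[[-0.1,-0.085,0],[0,0,0.08]],[[-0.2,-0.17,0],[0,0,0.16]],[[-0.3,-0.255,0],[0,0,0.25]],[[-0.45,-0.38,0],[0,0,0.36]],[[-0.6,-0.51,0],[0,0,0.48]],[[-0.7,-0.6,0],[0,0,0.58]],[[-0.8,-0.68,0],[0,0,0.67]],[[-0.9,-0.76,0],[0,0,0.75]],[[-1,-0.85,0],[0,0,0.82]],[[-1,-0.85,0],[0,0,0.82]]]' 1
python3 -m inch '[[[-0.1,0,0],[0,0,0.08]],[[-0.2,0,0],[0,0,0.16]],[[-0.3,0,0],[0,0,0.25]],[[-0.45,0,0],[0,0,0.36]],[[-0.6,0,0],[0,0,0.48]],[[-0.7,0,0],[0,0,0.58]],[[-0.8,0,0],[0,0,0.67]],[[-0.9,0,0],[0,0,0.75]],[[-1,0,0],[0,0,0.82]],[[-1,0,0],[0,0,0.82]]]'
cat > go.py <<'E'
import sys
from h import *
x,y,z,yaw=map(float,sys.argv[1:]);o=manip.get_obs();M=R.from_quat(o['ee_rot']).as_matrix()
t=np.radians(yaw);G=np.array([[-np.sin(t),np.cos(t),0],[np.cos(t),np.sin(t),0],[0,0,-1]]).T
print(o['clock'],o['position'],"shares",M.T@(np.array([x,y,z])-o['position'])/.08,R.from_matrix(M.T@G).as_rotvec(True)/45,"F",o['ft_force'],o['grip_width'],o['grasp_force'])
E
python3 go.py .463 .1455 .231 -4.4
```

```text
clock: 1.1
position: [0.2734, 0.4912, 0.2312]
ee_rot: [0.484, 0.875, -0.0, 0.0]
ft_force: [0.9, -0.6, 1.0]
grip_width: 1.001
grasp_force: 0.0
clock: 2.1
position: [0.3156, 0.4244, 0.2312]
ee_rot: [0.735, 0.678, -0.0, 0.0]
ft_force: [-0.8, -0.3, 0.4]
grip_width: 1.002
grasp_force: 0.0
2.1 [0.3156 0.4244 0.2312] shares [-3.3274  2.1167  0.0037] [ 0.0001  0.0004 -0.0045] F [-0.846  -0.3009  0.4289] 1.0021338002588893 0.0
```

```bash
for i in 1 2 3; do python3 -m inch '[[[-0.1,0.07,0],[0,0,0]],[[-0.2,0.14,0],[0,0,0]],[[-0.35,0.25,0],[0,0,0]],[[-0.5,0.35,0],[0,0,0]],[[-0.65,0.46,0],[0,0,0]],[[-0.75,0.53,0],[0,0,0]],[[-0.85,0.6,0],[0,0,0]],[[-0.95,0.66,0],[0,0,0]],[[-1,0.7,0],[0,0,0]],[[-1,0.7,0],[0,0,0]]]' | sed -n 1,2p; done
python3 - <<'E'
from h import *
o=manip.get_obs();im=manip.camera("wrist");cv2.imwrite("pics/w1.png",im[:,:,::-1])
W=cam("wrist",o);T=np.array([[.4711,.1897,.127],[.4616,.1893,.127],[.4637,.1017,.127],[.4554,.1013,.127]])
print([proj(W,t) for t in T])
h=cv2.cvtColor(im,cv2.COLOR_RGB2HSV);m=cv2.inRange(h,(18,130,130),(32,255,255))
c=max(cv2.findContours(m,0,2)[0],key=cv2.contourArea);print(cv2.contourArea(c),cv2.approxPolyDP(c,3,True)[:,0].tolist(),cv2.boxPoints(cv2.minAreaRect(c)))
E
python3 go.py .463 .1455 .231 -4.4
```

```text
clock: 3.1
position: [0.365, 0.34, 0.2314]
clock: 4.1
position: [0.4144, 0.2558, 0.2313]
clock: 5.1
position: [0.4638, 0.1715, 0.2313]
[array([327.1998, 209.6777]), array([313.2754, 211.3854]), array([326.5072, 326.7363]), array([315.4026, 328.0412])]
1817.5 [[434, 5], [452, 35], [466, 43], [484, 45], [498, 43], [513, 34], [537, 0], [522, 0], [505, 22], [483, 30], [462, 23], [448, 0], [434, 0]] [[434.   0.]
 [537.   0.]
 [537.  45.]
 [434.  45.]]
5.15 [0.4635 0.1721 0.2313] shares [-0.332   0.0204  0.0031] [-0.0001 -0.0001 -0.0044] F [ 0.3644 -0.1837  0.0411] 0.9950120630270556 0.0
```

View pics/w1.png

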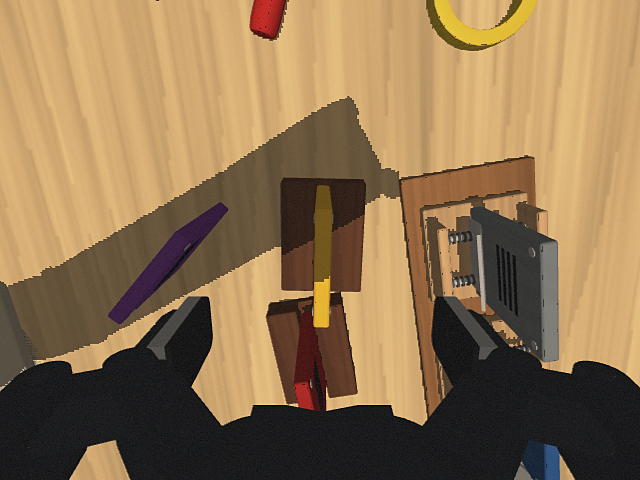

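The wrist view shows the yellow cover's top edge at (321,327), where I predicted (321,327), and aligned with the closing line. The red cover at (310,370), the purple panel at (170,260) and the grey cover at (520,280) are clear of the fingers.

```bash
python3 -m inch '[[[-0.1,0.01,0],[0,0,0]],[[-0.2,0.02,0],[0,0,0]],[[-0.33,0.02,0],[0,0,0]],[[-0.33,0.02,0.1],[0,0,0]],[[-0.33,0.02,0.25],[0,0,0]],[[-0.33,0.02,0.4],[0,0,0]],[[-0.33,0.02,0.55],[0,0,0]],[[-0.33,0.02,0.7],[0,0,0]],[[-0.33,0.02,0.8],[0,0,0]],[[-0.33,0.02,0.8],[0,0,0]]]'
python3 -m inch '[[[0,0,0.1],[0,0,0]],[[0,0,0.2],[0,0,0]],[[0,0,0.35],[0,0,0]],[[0,0,0.5],[0,0,0]],[[0,0,0.65],[0,0,0]],[[0,0,0.75],[0,0,0]],[[0,0,0.85],[0,0,0]],[[0,0,0.93],[0,0,0]],[[0,0,0.97],[0,0,0]],[[0,0,0.97],[0,0,0]]]'
python3 go.py .463 .1455 .089 -4.4
```

```text
clock: 6.15
position: [0.4623, 0.1455, 0.1659]
ee_rot: [0.735, 0.678, -0.001, -0.0]
ft_force: [-0.2, 0.7, 0.9]
grip_width: 0.999
grasp_force: 0.0
clock: 7.15
position: [0.4629, 0.1456, 0.0894]
ee_rot: [0.735, 0.678, -0.0, -0.0]
ft_force: [0.4, 0.8, -0.1]
grip_width: 1.0
grasp_force: 0.0
7.15 [0.4629 0.1456 0.0894] shares [-0.0013  0.0016  0.005 ] [-0.0004  0.0003 -0.0042] F [ 0.4473  0.8183 -0.1465] 0.9997420480403805 0.0
```

Now I close on the cover and lift it.

```bash
python3 -m inch '[[[0,0,0],[0,0,0]],[[0,0,0],[0,0,0]],[[0,0,0],[0,0,0]],[[0,0,0],[0,0,0]],[[0,0,0],[0,0,0]],[[0,0,0],[0,0,0]],[[0,0,0],[0,0,0]],[[0,0,0],[0,0,0]],[[0,0,0],[0,0,0]],[[0,0,0],[0,0,0]]]' 0 60
python3 go.py .463 .1455 .26 4.5
```

```text
clock: 8.15
position: [0.4631, 0.1458, 0.0899]
ee_rot: [0.735, 0.678, 0.0, -0.0]
ft_force: [-1.1, 0.0, 4.2]
grip_width: 0.133
grasp_force: 58.7
8.15 [0.4631 0.1458 0.0899] shares [-0.0027 -0.0005 -2.1265] [ 0.0004 -0.0004 -0.2019] F [-1.1347  0.0332  4.1652] 0.13254712446556882 58.72487425804138
```

```bash
for i in 1 2; do python3 -m inch '[[[0,0,-0.05],[0,0,0]],[[0,0,-0.15],[0,0,0]],[[0,0,-0.3],[0,0,0]],[[0,0,-0.45],[0,0,0]],[[0,0,-0.6],[0,0,0]],[[0,0,-0.75],[0,0,0]],[[0,0,-0.87],[0,0,0]],[[0,0,-0.95],[0,0,0]],[[0,0,-1],[0,0,0]],[[0,0,-1],[0,0,0]]]' | grep -v rot; done
python3 go.py .6394 -.1425 .26 4.5
```

```text
clock: 9.15
position: [0.4631, 0.1457, 0.17]
ft_force: [-0.9, 0.8, -1.1]
grip_width: 0.128
grasp_force: 58.2
clock: 10.15
position: [0.4631, 0.1457, 0.25]
ft_force: [-0.0, 0.2, -2.8]
grip_width: 0.132
grasp_force: 58.2
10.15 [0.4631 0.1457 0.25  ] shares [-3.4153  2.4847 -0.125 ] [ 0.0004 -0.0004 -0.2018] F [-0.0452  0.2071 -2.8424] 0.13231828053724481 58.227816224098206
```

```bash
for i in 1 2 3; do python3 -m inch '[[[-0.1,0.07,0],[0,0,0]],[[-0.2,0.14,0],[0,0,0]],[[-0.35,0.25,0],[0,0,0]],[[-0.5,0.35,0],[0,0,0]],[[-0.65,0.46,0],[0,0,0]],[[-0.75,0.53,0],[0,0,0]],[[-0.85,0.6,0],[0,0,0]],[[-0.95,0.66,0],[0,0,0]],[[-1,0.7,0],[0,0,0]],[[-1,0.7,0],[0,0,0]]]' | sed -n 2p; done
python3 go.py .6394 -.1425 .24 4.5
```

```text
position: [0.5126, 0.0608, 0.2497]
position: [0.562, -0.0234, 0.2496]
position: [0.6114, -0.1076, 0.2496]
13.15 [ 0.6114 -0.1076  0.2496] shares [-0.4061  0.3841  0.1202] [-0.0001  0.0003 -0.2029] F [-0.1894  0.3394 -0.4089] 0.1321861939714384 58.40258002281189
```

```bash
python3 -m inch '[[[-0.05,0.05,0],[0,0,-0.03]],[[-0.1,0.1,0],[0,0,-0.06]],[[-0.17,0.16,0],[0,0,-0.1]],[[-0.24,0.23,0],[0,0,-0.14]],[[-0.3,0.3,0],[0,0,-0.17]],[[-0.36,0.34,0],[0,0,-0.19]],[[-0.41,0.38,0.04],[0,0,-0.2]],[[-0.41,0.38,0.08],[0,0,-0.2]],[[-0.41,0.38,0.12],[0,0,-0.2]],[[-0.41,0.38,0.12],[0,0,-0.2]]]'
python3 - <<'E'
from h import *
for n in("scene","top"): cv2.imwrite(f"pics/{n}1.png",manip.camera(n)[:,:,::-1])
def crop(n,x,y,w,h,k): return cv2.resize(cv2.imread(f"pics/{n}1.png")[y:y+h,x:x+w],(w*k,h*k),interpolation=cv2.INTER_CUBIC)
cv2.imwrite("pics/crop1.png",np.hstack([crop("scene",220,270,100,150,4),crop("top",380,90,100,150,4)]))
S=cam("scene");c,s=np.cos(np.radians(4.5)),np.sin(np.radians(4.5))
p=manip.get_obs()['position'];print(p)
for z in (p[2]-.082,p[2]+.038):
  for a in(-.006,.006):
    for b in(-.045,.045): print(z,a,b,[proj(cam(n),np.r_[p[:2]+[a*c-b*s,a*s+b*c],z])for n in("scene","top")])
E
```

```text
clock: 14.15
position: [0.6386, -0.1416, 0.2394]
ee_rot: [0.679, 0.734, -0.0, -0.001]
ft_force: [-0.4, 0.1, -1.9]
grip_width: 0.129
grasp_force: 58.4
[ 0.6388 -0.1418  0.24  ]
0.15800585236540798 -0.006 -0.045 [array([259.9382, 353.1538]), array([480.8414, 152.3278])]
0.15800585236540798 -0.006 0.045 [array([303.722 , 314.4859]), array([430.4282, 154.9476])]
0.15800585236540798 0.006 -0.045 [array([265.6498, 358.3756]), array([480.0055, 146.0005])]
0.15800585236540798 0.006 0.045 [array([309.4028, 319.0884]), array([429.7375, 148.6091])]
0.278005852365408 -0.006 -0.045 [array([252.4957, 305.3121]), array([508.5913, 122.0533])]
0.278005852365408 -0.006 0.045 [array([302.8389, 264.7218]), array([449.6735, 125.0959])]
0.278005852365408 0.006 -0.045 [array([258.9934, 310.8744]), array([507.5212, 114.7627])]
0.278005852365408 0.006 0.045 [array([309.3011, 269.5377]), array([448.8014, 117.7902])]
```

View pics/crop1.png

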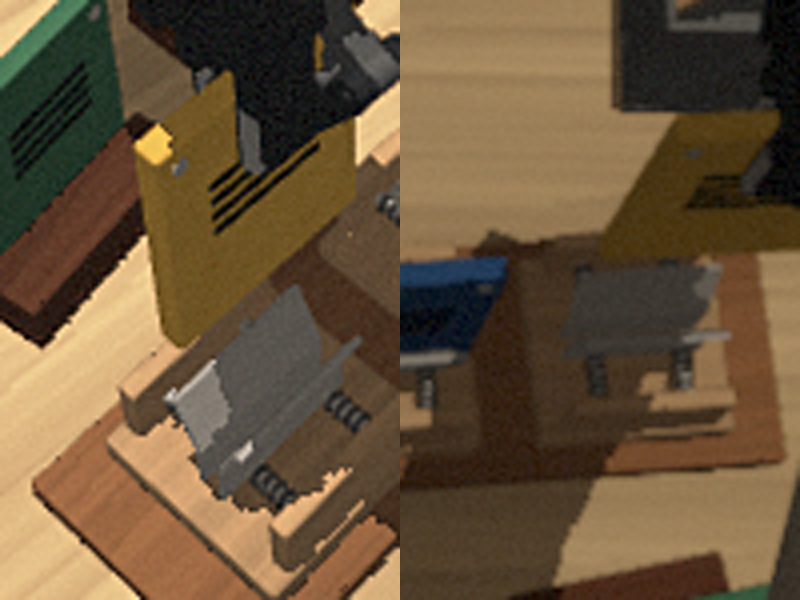

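The cover hangs over the clip with its lower edge within about 2 px of the prediction (scene (263,355), top (430,153)). I'm lowering it now.

```bash
python3 -m inch '[[[0,0.005,0.1],[0,0,0]],[[0,0.01,0.2],[0,0,0]],[[0,0.01,0.35],[0,0,0]],[[0,0.01,0.5],[0,0,0]],[[0,0.01,0.65],[0,0,0]],[[0,0.01,0.78],[0,0,0]],[[0,0.01,0.88],[0,0,0]],[[0,0.01,0.95],[0,0,0]],[[0,0.01,1],[0,0,0]],[[0,0.01,1],[0,0,0]]]' |grep -v rot
python3 -m inch '[[[0,0,0.04],[0,0,0]],[[0,0,0.08],[0,0,0]],[[0,0,0.12],[0,0,0]],[[0,0,0.16],[0,0,0]],[[0,0,0.2],[0,0,0]],[[0,0,0.24],[0,0,0]],[[0,0,0.28],[0,0,0]],[[0,0,0.32],[0,0,0]],[[0,0,0.35],[0,0,0]],[[0,0,0.35],[0,0,0]]]' |grep -v rot
python3 go.py .6394 -.1425 .107 4.5
```

```text
clock: 15.25
position: [0.6396, -0.142, 0.1597]
ft_force: [-0.5, -0.1, -0.8]
grip_width: 0.135
grasp_force: 58.4
clock: 16.25
position: [0.6407, -0.1423, 0.1335]
ft_force: [-1.2, 0.3, 8.4]
grip_width: 0.129
grasp_force: 59.8
16.25 [ 0.6407 -0.1423  0.1335] shares [-0.0015 -0.017   0.3313] [ 0.0033  0.0004 -0.0014] F [-1.1677  0.263   8.3957] 0.12940627806032373 59.777222871780396
```

```bash
python3 -m inch '[[[0,0,0.04],[0,0,0]],[[0,0,0.08],[0,0,0]],[[0,0,0.12],[0,0,0]],[[0,0,0.15],[0,0,0]],[[0,0,0.18],[0,0,0]],[[0,0,0.21],[0,0,0]],[[0,0,0.23],[0,0,0]],[[0,0,0.25],[0,0,0]],[[0,0,0.27],[0,0,0]],[[0,0,0.27],[0,0,0]]]' |grep -v rot
python3 go.py .6394 -.1425 .107 4.5
```

```text
clock: 17.25
position: [0.6395, -0.142, 0.1101]
ft_force: [0.2, -0.1, 1.4]
grip_width: 0.13
grasp_force: 59.1
17.25 [ 0.6395 -0.142   0.1101] shares [-0.0062 -0.0022  0.0389] [-0.0006 -0.0002 -0.0019] F [ 0.1614 -0.0647  1.4313] 0.13007515743462852 59.12159085273743
```

```bash
for i in 1 2; do python3 -m inch '[[[0,0,0.005],[0,0,0]],[[0,0,0.01],[0,0,0]],[[0,0,0.015],[0,0,0]],[[0,0,0.02],[0,0,0]],[[0,0,0.025],[0,0,0]],[[0,0,0.03],[0,0,0]],[[0,0,0.035],[0,0,0]],[[0,0,0.04],[0,0,0]],[[0,0,0.04],[0,0,0]],[[0,0,0.04],[0,0,0]]]' |egrep 'pos|ft'; done
python3 go.py .6394 -.1425 .107 4.5
```

```text
position: [0.6399, -0.142, 0.108]
ft_force: [-3.5, 1.9, 9.3]
position: [0.6404, -0.142, 0.1079]
ft_force: [-11.4, 5.0, 34.9]
19.25 [ 0.6404 -0.142   0.1079] shares [-0.0049 -0.0129  0.0113] [ 0.003  -0.0013 -0.0017] F [-11.3827   5.012   34.8793] 0.13128666045748114 63.64870548248291
```

It is fully home: the TCP stopped dead at 0.108 (cover bottom at about 0.026) with the force rising. I'll ease off, let go and rise.

```bash
python3 -m inch '[[[0,0,-0.02],[0,0,0]],[[0,0,-0.04],[0,0,0]],[[0,0,-0.04],[0,0,0]],[[0,0,-0.04],[0,0,0]],[[0,0,-0.04],[0,0,0]],[[0,0,-0.04],[0,0,0]],[[0,0,-0.04],[0,0,0]],[[0,0,-0.04],[0,0,0]],[[0,0,-0.04],[0,0,0]],[[0,0,-0.04],[0,0,0]]]' |egrep 'pos|ft'
python3 -m inch '[[[0,0,0],[0,0,0]],[[0,0,0],[0,0,0]],[[0,0,0],[0,0,0]],[[0,0,0],[0,0,0]],[[0,0,0],[0,0,0]],[[0,0,0],[0,0,0]],[[0,0,0],[0,0,0]],[[0,0,0],[0,0,0]],[[0,0,0],[0,0,0]],[[0,0,0],[0,0,0]]]' 1
for i in 1 2; do python3 -m inch '[[[0,0,-0.05],[0,0,0]],[[0,0,-0.15],[0,0,0]],[[0,0,-0.3],[0,0,0]],[[0,0,-0.45],[0,0,0]],[[0,0,-0.6],[0,0,0]],[[0,0,-0.75],[0,0,0]],[[0,0,-0.87],[0,0,0]],[[0,0,-0.95],[0,0,0]],[[0,0,-1],[0,0,0]],[[0,0,-1],[0,0,0]]]' | egrep 'pos|ft'; done
python3 -m inch '[[[0,0,0],[0,0,0]],[[0.1,0,0],[0,0,0]],[[0.2,0,0],[0,0,0]],[[0.35,-0.2,0],[0,0,0]],[[0.5,-0.4,0],[0,0,0]],[[0.65,-0.6,0],[0,0,0]],[[0.8,-0.8,0],[0,0,0]],[[0.9,-0.9,0],[0,0,0]],[[1,-1,0],[0,0,0]],[[1,-1,0],[0,0,0]]]' | egrep 'pos|ft'
python3 - <<'E'
from h import *
for n in("scene","top"): cv2.imwrite(f"pics/{n}2.png",manip.camera(n)[:,:,::-1])
def crop(n,x,y,w,h,k): return cv2.resize(cv2.imread(f"pics/{n}2.png")[y:y+h,x:x+w],(w*k,h*k),interpolation=cv2.INTER_CUBIC)
cv2.imwrite("pics/crop2.png",np.hstack([crop("scene",220,280,100,150,4),crop("top",380,110,100,150,4)]))
c,s=np.cos(np.radians(4.5)),np.sin(np.radians(4.5))
for n,ox,oy,dx in(("scene",220,280,0),("top",380,110,400)):
  for b in(-.045,.045):
   for a in(-.006,.006): print(n,a,b,(proj(cam(n),np.r_[.6394+a*c-b*s,-.1425+a*s+b*c,.146])-[ox,oy])*4+[dx,0])
E
```

```text
position: [0.64, -0.142, 0.108]
ft_force: [-2.0, 2.1, 9.8]
clock: 21.25
position: [0.6397, -0.142, 0.1073]
ee_rot: [0.679, 0.734, 0.0, -0.0]
ft_force: [0.7, 0.0, 0.5]
grip_width: 0.999
grasp_force: 0.0
position: [0.6399, -0.1421, 0.1877]
ft_force: [-0.6, 0.6, -0.6]
position: [0.6398, -0.1421, 0.2676]
ft_force: [-0.5, 0.3, -0.4]
position: [0.5535, -0.0671, 0.2675]
ft_force: [0.5, 0.1, 0.3]
scene -0.006 -0.045 [161.6891 311.3587]
scene 0.006 -0.045 [184.2777 332.1446]
scene -0.006 0.045 [334.7551 157.2503]
scene 0.006 0.045 [357.2223 175.5969]
top -0.006 -0.045 [795.5615 178.3731]
top 0.006 -0.045 [792.2883 153.401 ]
top -0.006 0.045 [596.8058 188.7066]
top 0.006 0.045 [594.0965 163.6911]
```

View pics/crop2.png

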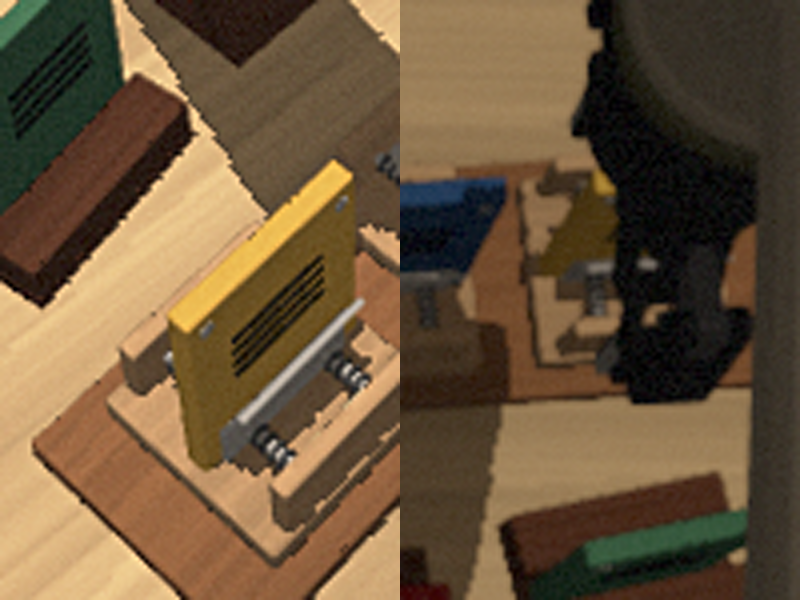

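The scene crop shows the yellow cover upright in the clip. Its top corners, about (168,315) and (356,175), match the predicted fully-home corners to about 1–2 px. The green cover still stands. I'm handing in.

```bash
python3 -c "
from workcell import manip
print(manip.hand_in())"
```

```text
the job is handed in; nothing more can be done
None
```

The yellow cover is upright and fully home in the empty clip, centred to within the roughly 2 mm of the calibration, and let go; I did not touch the green and red covers, and the job is handed in at about 24 s of the 40 s limit.

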